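# Close up the illuminator: seat the LED module, hold the cover over its screw posts

### The job

Set the black LED module upright, light strip up, on the narrow rib in the middle of the lamp base, lengthwise along it and centred, and let go of it. Then pick up the green cover plate by its handle and hold it level about 1 cm above the four posts, touching neither posts nor module, red stripe on the side of the red connector and every hole lined up over its threaded bore so that a colleague can start the screws. Finish while still holding it there, steady, and leave the beaker and the dish where they are.

Things in the scene. Friction and masses are not known exactly. Their poses are not given: they have to be found in the camera images.
- base: Lamp base, fixed on the table left of the microscope: grey slab 80 (x) x 100 (y) x 8 mm, four aluminium posts (18 mm thick, at x +-29, y +-39, tops at 66 mm height), a narrow rib in the middle, a red connector 24 x 16 x 20 mm at the +y short end (to 64 mm from the centre). Origin: centre of the underside, z up, y along the long side to the connector; turned up to 0.35 rad from world y.
- rib_top (a point): Centre of the flat top of the narrow aluminium rib, 12 (x) x 40 (y) mm, 30 mm above the table; axes as those of the base.
- module: LED module, loose: black finned block 20 (x) x 44 (y) x 28 mm high, yellow light strip on top, about 60 g; flat sides, grip across the 20 mm. Lies strip up, turned up to 0.35 rad from world y. Origin: centre of its underside, y along its length; either end may point either way on the rib. On the rib its top is 58 mm above the table, below the post tops.
- cover: Cover, loose: green plate 80 (x) x 100 (y) x 4 mm, 12 mm holes at x +-29, y +-39, red stripe at the +y short edge. Black bridge handle on top: bar 14 (x) x 60 (y) mm, 24 to 40 mm above the underside, legs near its ends (44 mm apart). About 150 g, balanced under the bar. Lies flat, handle up, turned up to 0.35 rad from world y. Origin: centre of the underside, y towards the stripe.
- microscope: White microscope, fixed, between the arm's starting side (right) and the work (left). Obstacle: within x 0.24 to 0.65, y -0.23 to 0.01 it stands up to 0.41 m above the table, so cross over it high. Left of the work, from y = 0.3 on at x over 0.45, a dark covered instrument stands 0.37 m tall. Origin: centre of its foot on the table.
- beaker: Bystander: clear beaker 47 mm wide, 56 mm high, loose. Origin: centre of its underside.
- petri_dish: Bystander: clear round dish 59 mm wide, 14 mm high, loose. Origin: centre of its underside.
- bore_0 (a point): Centre of the 4 mm threaded bore in the top face of the post at the base's corner at -x +y, 66 mm above the table; belongs under hole_0.
- hole_0 (a point): Centre of the hole in the cover's corner at -x +y, at the level of the plate's underside.
- bore_1 (a point): Centre of the 4 mm threaded bore in the top face of the post at the base's corner at +x +y, 66 mm above the table; belongs under hole_1.
- hole_1 (a point): Centre of the hole in the cover's corner at +x +y, at the level of the plate's underside.
- bore_2 (a point): Centre of the 4 mm threaded bore in the top face of the post at the base's corner at +x -y, 66 mm above the table; belongs under hole_2.
- hole_2 (a point): Centre of the hole in the cover's corner at +x -y, at the level of the plate's underside.
- bore_3 (a point): Centre of the 4 mm threaded bore in the top face of the post at the base's corner at -x -y, 66 mm above the table; belongs under hole_3.
- hole_3 (a point): Centre of the hole in the cover's corner at -x -y, at the level of the plate's underside.

How it is judged:
By the outcome, as a careful person would: the job done as asked, in the order asked, and still so for the second after the job is handed in, while the arm keeps its last pose, push and grip.
It also fails if it takes over 61 s, if anything falls off the work surface, if the arm or the gripper's body presses on something with over 40 N, if the wrist force passes 120 N, or if a joint passes its speed limit or range.

### The arm

A 6-joint arm with a two-finger parallel gripper is mounted at the origin on a cart in front of the work surface, level with it; the furniture and walls round the work are solid. World frame = base frame: x ahead of the robot, y to its left, z up, the work surface at z = 0. Lengths are in m, angles in rad, forces in N, time in s.
With the tool pointing down it reaches from about 0.275 to 0.75 m from the base axis. Payload 10.2 kg.
Tool frame: the origin (TCP) lies on the centre line of the jaws, within the pads' length; the fingertips stand 11 mm ahead of it and the grasp point (between the pads) lies 8 mm behind it; z points along the fingers, y is the line along which they close (so a half turn about z gives the same grasp; the last joint's range is limited). The gripper opens to 88 mm and grips with 3 to 60 N. Pads are 18 mm wide; open, the fingers measure 123 mm over their backs; the gripper's body (75 mm by 187 mm) begins 45 mm behind the grasp point.
Start: joints at [1.024, 0.313, 1.498, -0, 1.331, -0.223], TCP at [0.167, 0.498, 0.25] pointing down, gripper open.
Joint ranges: [-2.94, 2.94], [-0.97, 2.17], [0.19, 2.56], [-1.23, 4.37], [0.02, 3.11], [-2.88, 2.88]. Speed limits (rad/s): [2.39, 2.39, 3.01, 3.14, 3.14, 3.14].

### API

Orientations are given as a unit quaternion [w, x, y, z].
In Python, from cell import bot, optics, job gives the robot as it stands.
- The arm moves only by the tool drive_tool, never from a script. Its argument "rows" is a list of rows, each a list of 7 numbers: the shift along the tool's x, y, z in cm, then the turn, a rotation vector about the tool's x, y, z in rad, then the opening, from 0 (shut) to 1 (fully open). In form: [[tx, ty, tz, wx, wy, wz, jaw], ...]. A call has 1 to 5 rows; each row is the pose to reach, as a shift and turn from the pose commanded when the call began, along the tool's axes at that moment; what a row does not reach only later rows make up. A row lasts 1/12 s, in which the tool goes at most 41.7 mm and 7.16 degrees, less where a joint would pass 70% of its speed; a pose out of reach is approached as far as the arm can. A call with a gripper value outside its range is refused whole. The fingers move at their own pace and stop on an object; "force" is the grip in N (left out, the last holds). Time passes only in rows, so rows that repeat a pose let the fingers close. It gives the time, the measured TCP pose, the force, the opening and the grip force at its end, in the units of the state.
- bot.read_state(): the state, without advancing time (a new reading comes with each control period).
- optics.grab_frame(name): name is "scene" or "top" or "wrist"; returns a dict with "pixels" (400x640x3 uint8, red, green, blue), "depth" (400x640 float32, m along the optical axis (not along the pixel's ray), 0 where there is no reading), "camera_matrix" (3x3 intrinsics, pixels), "R" (3x3) and "t" (3): a world point X has camera coordinates R X + t. Camera axes: x right, y down, z forward; pixel columns grow to the right and rows downward; lengths in m; the calibration is good to about 2 mm. The wrist camera is an equidistant fisheye: a pixel r from the principal point sees the ray r / f radians off the axis. A picture is of the moment at which its call begins.
- job.finish_job(): hands the job in; it is judged then, once.
The state is a dict: "time": time; "qpos": joint angles; "dq": joint speeds; "effort": joint torques, N m; "ee_pos": TCP position; "eef_rot": TCP orientation; "force": force on the tool from outside, world axes, zero at the start; "wrist_torque": the same for the moment, N m; "gripper_width": finger opening in m; "finger_force": force on a finger pad.
Only numpy, scipy, OpenCV 4.12 (cv2) and the standard library are available. Lean on these libraries where they do the work, as an engineer would, in place of code of your own. Each camera call takes 0.05 s, during which the arm holds its last target. There are 200 camera calls.

## Working session

There is one attempt and no reset: what is moved stays moved. The work goes in short steps, Python scripts to look and compute and a tool call to move; the robot and the scene stay as the last step left them, time stands still between calls to the robot, and variables do not carry over. Pictures are saved under pics/ and viewed, at most 10 in all, crops included, and the job is handed in when it is done.

Besides the shell and the picture viewer there is one more tool, called after ">>>" as name(argument=value, ...) on one line, values as JSON. drive_tool: Moves the arm, as the interface text tells. Its arguments: {"type":"object","properties":{"rows":{"type":"array","items":{"type":"array","items":{"type":"number"}}},"force":{"type":"number"}},"required":["rows"]}

```bash
mkdir -p pics; ls; python3 - <<'E'
from cell import bot, optics, job
import cv2,numpy as np
s=bot.read_state()
for k,v in s.items(): print(k,np.round(v,4))
for n in("scene","top","wrist"):
    f=optics.grab_frame(n); np.savez('/tmp/%s.npz'%n,**f)
    cv2.imwrite('pics/%s0.png'%n,f['pixels'][...,::-1]); print(n,np.round(f['camera_matrix'],1).tolist(),np.round(f['R'],3).tolist(),np.round(f['t'],3))
E
```

```text
pics
time 0.0
qpos [ 1.0236  0.3134  1.4985  0.      1.331  -0.2234]
dq [ 0.0001 -0.0017  0.0003 -0.0001 -0.0007 -0.0011]
effort [-2.00000e-04 -4.02209e+01 -2.52275e+01  6.95000e-02  3.52000e-02
 -1.00000e-04]
ee_pos [0.1669 0.4975 0.2492]
eef_rot [-3.000e-04  1.612e-01  9.869e-01 -6.000e-04]
force [ 0.1747 -0.1328  0.177 ]
wrist_torque [0.0575 0.0112 0.0062]
finger_force 0.0
gripper_width 0.0884
scene [[464.5, 0.0, 323.2], [0.0, 464.5, 195.0], [0.0, 0.0, 1.0]] [[-0.79, 0.613, 0.014], [0.518, 0.678, -0.521], [-0.33, -0.404, -0.853]] [ 0.378 -0.308  1.389]
top [[401.0, 0.0, 324.2], [0.0, 401.0, 198.4], [0.0, 0.0, 1.0]] [[-0.002, -1.0, -0.002], [-0.989, 0.002, -0.149], [0.149, 0.001, -0.989]] [0.091 0.556 1.011]
wrist [[309.7, 0.0, 325.5], [0.0, 309.7, 200.7], [0.0, 0.0, 1.0]] [[0.319, 0.948, -0.0], [0.902, -0.303, 0.308], [0.292, -0.098, -0.951]] [-0.523 -0.043  0.391]
```

View pics/top0.png

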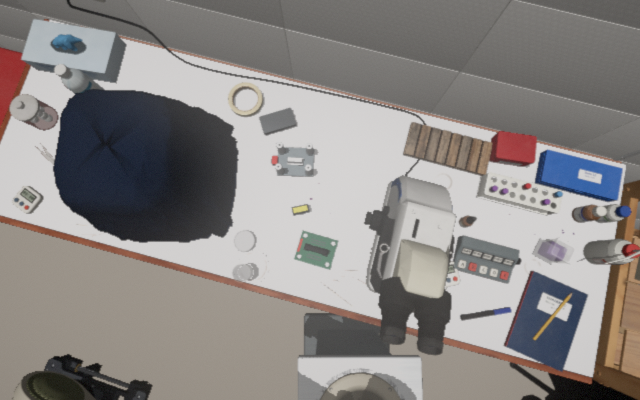

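View pics/scene0.png

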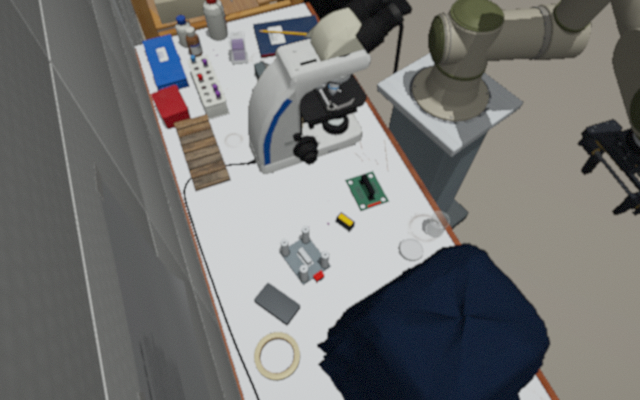

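The top view shows the base around (295,161) with its red connector on the left, the module at (300,210), the cover at (317,250) with its stripe on the left, the dish at (245,240) and the beaker at (245,271). The arm starts left of the work, so it doesn't need to cross the microscope.

```bash
cat > h.py <<'E'
import numpy as np,cv2
from scipy.spatial.transform import Rotation as Ro
def ray(f,uv,fish=False):
    uv=np.atleast_2d(uv).astype(float);K=f['camera_matrix']
    d=(uv-[K[0,2],K[1,2]])/K[0,0]
    if fish:
        th=np.linalg.norm(d,axis=1,keepdims=True)+1e-9
        c=np.hstack([d/th*np.sin(th),np.cos(th)])
    else: c=np.hstack([d,np.ones((len(d),1))])
    return -f['R'].T@f['t'], c@f['R']
def onz(f,uv,z,fish=False):
    o,d=ray(f,uv,fish); return o+d*((z-o[2])/d[:,2:3])
def proj(f,X,fish=False):
    c=np.atleast_2d(X)@f['R'].T+f['t'];K=f['camera_matrix']
    if fish:
        r=np.linalg.norm(c[:,:2],axis=1,keepdims=True);th=np.arctan2(r,c[:,2:3])
        n=c[:,:2]/(r+1e-12)*th
    else: n=c[:,:2]/c[:,2:3]
    return n*K[0,0]+[K[0,2],K[1,2]]
def blobs(m,amin=10):
    n,l,s,c=cv2.connectedComponentsWithStats(m.astype(np.uint8))
    return [(i,s[i],c[i],l==i) for i in range(1,n) if s[i,4]>=amin]
def masks(img):
    h=cv2.cvtColor(img,cv2.COLOR_RGB2HSV).astype(int);H,S,V=h[...,0],h[...,1],h[...,2]
    return dict(red=((H<8)|(H>172))&(S>130)&(V>80),yel=(H>20)&(H<35)&(S>120)&(V>100),grn=(H>50)&(H<90)&(S>80)&(V>40))
def rect(P):
    (c,wh,a)=cv2.minAreaRect((P[:,:2]*1000).astype(np.float32))
    return np.round(c,1),np.round(wh,1),a
def toolmove(s,pos,yaw):
    "shift(cm) and turn about tool z to get TCP to pos, pointing down with tool y at yaw (mod pi) in world"
    q=s['eef_rot'];R=Ro.from_quat([q[1],q[2],q[3],q[0]])
    y=np.array([np.cos(yaw),np.sin(yaw),0]);
    if y@R.apply([0,1,0])<0:y=-y
    z=np.array([0,0,-1.]);T=Ro.from_matrix(np.c_[np.cross(y,z),y,z])
    return np.round(R.inv().apply(np.array(pos)-s['ee_pos'])*100,2),np.round((R.inv()*T).as_rotvec(),3)
E
python3 - <<'E'
from h import *
f=dict(np.load('/tmp/top.npz'));m=masks(f['pixels'])
for k,z in(('red',.012),('yel',.028),('grn',.004)):
    for i,s,c,mk in blobs(m[k],8):
        if not(220<c[0]<360 and 120<c[1]<290):continue
        P=onz(f,np.argwhere(mk)[:,::-1],z);print(k,s[4],np.round(c,1),rect(P))
w=dict(np.load('/tmp/wrist.npz'))
for p in((245,240),(245,271),(295,161)):print(onz(f,p,.01).round(3))
E
```

```text
[[0.449 0.301 0.01 ]]
[[0.368 0.299 0.01 ]]
[[0.665 0.17  0.01 ]]
```

View pics/wrist0.png

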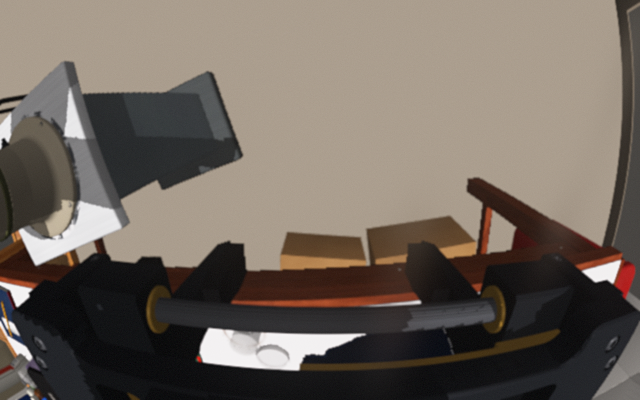

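The wrist view shows the fingers at (230,270) and (425,270), with the floor and table edge beyond. The masks found nothing, so I'll check the colours.

```bash
python3 - <<'E'
from h import *
f=dict(np.load('/tmp/top.npz'));im=f['pixels'];h=cv2.cvtColor(im,cv2.COLOR_RGB2HSV)
for u,v in((275,160),(300,210),(305,240),(302,250),(330,255)):print(u,v,im[v,u],h[v,u],f['depth'][v,u])
w=dict(np.load('/tmp/wrist.npz'));s=[.1669,.4975,.2492]
print((-w['R'].T@w['t']).round(3), proj(w,[s,[.1669,.4975,.2572],[.1669,.4975,.238]],1).round(0))
c=im[120:285,220:360];cv2.imwrite('pics/c1.png',cv2.resize(c[...,::-1],None,fx=4.2,fy=3.6,interpolation=cv2.INTER_CUBIC))
E
```

```text
275 160 [201 105 102] [  1 126 201] 1.0915661
300 210 [210 203 133] [ 27  94 210] 1.062635
305 240 [113 140 124] [ 72  49 140] 1.0747502
302 250 [111 138 122] [ 72  50 138] 1.0689617
330 255 [111 140 123] [ 72  53 140] 1.0704278
[0.091 0.521 0.385] [[328. 267.]
 [328. 275.]
 [328. 257.]]
```

View pics/c1.png

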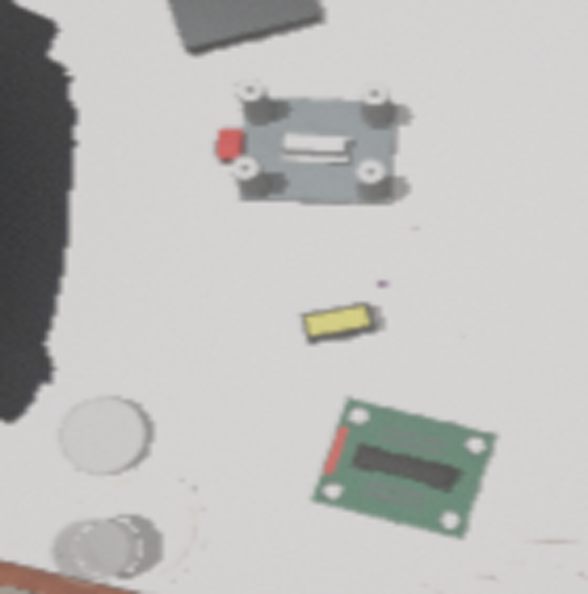

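The crop shows everything clearly: four post tops (250,91), (374,94), (245,168), (370,172), the red connector (230,145), the yellow strip (337,322), the cover's holes and its stripe on the left. I'll use softer thresholds.

```bash
sed -i 's/(S>130)&(V>80)/(S>70)\&(V>60)/;s/(S>120)&(V>100)/(S>60)\&(V>80)/;s/(S>80)&(V>40)/(S>32)\&(V>40)/' h.py; python3 - <<'E'
from h import *
f=dict(np.load('/tmp/top.npz'));m=masks(f['pixels'])
for k,z in(('red',.012),('yel',.028),('grn',.004)):
    for i,s,c,mk in blobs(m[k],8):
        if not(220<c[0]<360 and 120<c[1]<290):continue
        P=onz(f,np.argwhere(mk)[:,::-1],z);print(k,s[4],np.round(c,1),rect(P))
p=np.array([(250,91),(374,94),(245,168),(370,172)])/[4.2,3.6]+[220,120]-.4
P=onz(f,p,.066);print(P.round(4),P.mean(0))
E
```

```text
red 46 [274.4 159.4] (array([669., 226.]), array([19.9, 13.7]), 0.8943198323249817)
red 29 [299.7 244.8] (array([436.1, 155.4]), array([ 5.6, 33.3]), 73.59247589111328)
red 19 [229.3 280.9] (array([342.5, 339.8]), array([20.8, 10.3]), 89.88957214355469)
red 33 [240.7 284.8] (array([331.9, 307.3]), array([40.1,  8.4]), 74.39997100830078)
yel 85 [300.1 208.7] (array([530.9, 154.3]), array([15.2, 38.4]), 11.296660423278809)
grn 666 [317.  249.9] (array([424.2, 112.6]), array([96.5, 76.4]), 73.98230743408203)
[[0.6946 0.2076 0.066 ]
 [0.6922 0.1303 0.066 ]
 [0.6373 0.2099 0.066 ]
 [0.6341 0.1326 0.066 ]] [0.66453723 0.1700798  0.066     ]
```

```bash
cat >> h.py <<'E'
def plan(s,wps):
    "wps: (x,y,z,yaw) list; prints tool-frame moves, each from the previous pose"
    q=s['eef_rot'];R=Ro.from_quat([q[1],q[2],q[3],q[0]]);p=np.array(s['ee_pos'])
    for w in wps:
        a,b=toolmove(dict(eef_rot=R.as_quat()[[3,0,1,2]],ee_pos=p),w[:3],w[3]);print(w,a,b)
        R=R*Ro.from_rotvec(b);p=np.array(w[:3])
E
python3 - <<'E'
from h import *
from cell import bot
plan(bot.read_state(),[(.267,.33,.25,.70),(.38,.175,.25,.197),(.53,.154,.15,.197)])
E
```

```text
(0.267, 0.33, 0.25, 0.7) [-14.82 -12.7   -0.06] [-0.001  0.     0.547]
(0.38, 0.175, 0.25, 0.197) [-19.13  -1.34   0.  ] [0.    0.    0.503]
(0.53, 0.154, 0.15, 0.197) [-5.  14.3 10. ] [ 0. -0.  0.]
```

>>> drive_tool(rows=[[-14.8,-12.7,0,0,0,0.547,1],[-14.8,-12.7,0,0,0,0.547,1],[-14.8,-12.7,0,0,0,0.547,1],[-14.8,-12.7,0,0,0,0.547,1],[-14.8,-12.7,0,0,0,0.547,1]])

```text
time: 0.57
ee_pos: [0.2678, 0.3278, 0.2496]
eef_rot: [0.0, 0.425, 0.905, -0.0]
force: [0.7, 0.3, 0.1]
gripper_width: 0.0883
finger_force: 0.0
```

>>> drive_tool(rows=[[-19.1,-1.3,0,0,0,0.503,1],[-19.1,-1.3,0,0,0,0.503,1],[-19.1,-1.3,0,0,0,0.503,1],[-19.1,-1.3,0,0,0,0.503,1],[-19.1,-1.3,0,0,0,0.503,1]])

```text
time: 0.98
ee_pos: [0.3816, 0.1729, 0.2497]
eef_rot: [0.0, 0.638, 0.77, -0.0]
force: [0.3, 0.4, -0.1]
gripper_width: 0.088
finger_force: 0.0
```

>>> drive_tool(rows=[[-5,14.3,10,0,0,0,1],[-5,14.3,10,0,0,0,1],[-5,14.3,10,0,0,0,1],[-5,14.3,10,0,0,0,1],[-5,14.3,10,0,0,0,1]])

```text
time: 1.4
ee_pos: [0.5321, 0.1534, 0.1458]
eef_rot: [-0.001, 0.635, 0.773, -0.001]
force: [-0.3, 1.1, 0.7]
gripper_width: 0.0883
finger_force: 0.0
```

```bash
cat > look.py <<'E'
from h import *
from cell import bot,optics
import sys
s=bot.read_state();w=optics.grab_frame('wrist');np.savez('/tmp/w.npz',**w)
for k in('time','ee_pos','eef_rot','gripper_width','force'):print(k,np.round(s[k],4))
cv2.imwrite('pics/%s.png'%sys.argv[1],w['pixels'][...,::-1])
m=masks(w['pixels'])
for k,z in(('red',.02),('yel',.028),('grn',.004)):
    for i,st,c,mk in blobs(m[k],60):
        P=onz(w,np.argwhere(mk)[:,::-1],z,1);print(k,st[4],np.round(c,1),rect(P))
E
python3 look.py w1
```

```text
time 1.4
ee_pos [0.5321 0.1534 0.1458]
eef_rot [-0.0013  0.6348  0.7727 -0.0014]
gripper_width 0.0883
force [-0.2949  1.0687  0.6703]
red 1507 [120.2 120.7] (array([313.2, 179.5]), array([219.1,  15.7]), 74.99623107910156)
red 391 [483.7 149.6] (array([665.2, 224.7]), array([16.8, 30.2]), 89.06478118896484)
red 251 [228.2 169.7] (array([442. , 158.8]), array([ 6.4, 34.5]), 73.75299835205078)
yel 670 [325.5 194.5] (array([531.7, 153.4]), array([15.2, 37.7]), 12.887283325195312)
grn 2470 [211. 188.] (array([426.7, 117.6]), array([87.1, 79.5]), 73.46437072753906)
```

View pics/w1.png

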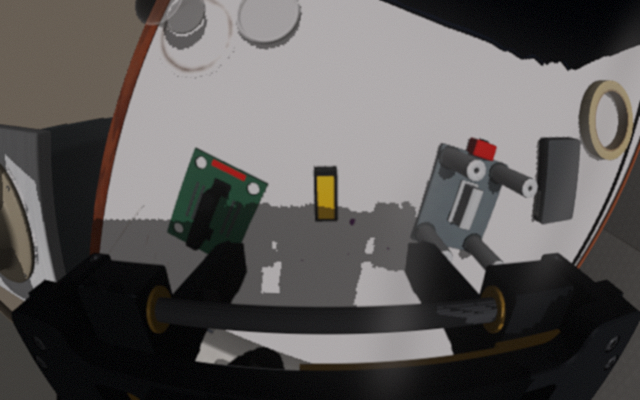

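The module strip is at (326,195), the cover at (211,195), and the base's posts are at (477,170) and (530,187) with the connector at (483,150). I'll descend partway and correct.

>>> drive_tool(rows=[[0,0,9,0,0,-0.015,1],[0,0,9,0,0,-0.015,1],[0,0,9,0,0,-0.015,1],[0,0,9,0,0,-0.015,1],[0,0,9,0,0,-0.015,1]])

```text
time: 1.87
ee_pos: [0.5307, 0.155, 0.0616]
eef_rot: [0.001, 0.628, 0.778, 0.001]
force: [0.9, 0.3, 0.3]
gripper_width: 0.0883
finger_force: 0.0
```

```bash
python3 look.py w2 | grep -v red; python3 - <<'E'
from h import *
from cell import bot
plan(bot.read_state(),[(.5317,.1535,.019,.212)])
E
```

```text
time 1.8667
ee_pos [0.5307 0.155  0.0616]
eef_rot [7.000e-04 6.283e-01 7.780e-01 7.000e-04]
gripper_width 0.0883
force [0.8902 0.2517 0.3187]
yel 1163 [326.2 238.4] (array([531.5, 152.9]), array([14.1, 37.6]), 12.074830055236816)
grn 2706 [166.8 207.6] (array([425.7, 123.7]), array([76.8, 74.9]), 73.3738021850586)
(0.5317, 0.1535, 0.019, 0.212) [-0.15  0.    4.33] [0.004 0.    0.   ]
```

>>> drive_tool(rows=[[-0.18,0.1,2.5,0,0,0,1],[-0.18,0.1,4.2,0,0,0,1],[-0.18,0.1,4.2,0,0,0,1],[-0.18,0.1,4.2,0,0,0,1]], force=25)

```text
time: 2.25
ee_pos: [0.5321, 0.1533, 0.0194]
eef_rot: [0.001, 0.628, 0.778, 0.001]
force: [0.8, 0.1, 1.3]
gripper_width: 0.088
finger_force: 0.0
```

>>> drive_tool(rows=[[0,0,0,0,0,0,0],[0,0,0,0,0,0,0],[0,0,0,0,0,0,0],[0,0,0,0,0,0,0],[0,0,0,0,0,0,0]])

```text
time: 2.67
ee_pos: [0.5316, 0.1532, 0.0182]
eef_rot: [0.0, 0.628, 0.778, 0.0]
force: [0.2, -0.7, -0.9]
gripper_width: 0.0569
finger_force: 0.0
```

>>> drive_tool(rows=[[0,0,0,0,0,0,0],[0,0,0,0,0,0,0],[0,0,0,0,0,0,0],[0,0,0,0,0,0,0],[0,0,0,0,0,0,0]])

```text
time: 3.08
ee_pos: [0.5314, 0.1532, 0.0177]
eef_rot: [-0.0, 0.628, 0.778, -0.0]
force: [0.1, -0.3, 0.2]
gripper_width: 0.0236
finger_force: 0.0
```

>>> drive_tool(rows=[[0,0,0,0,0,0,0],[0,0,0,0,0,0,0],[0,0,0,0,0,0,0],[0,0,-2,0,0,0,0],[0,0,-4,0,0,0,0]])

```text
time: 3.5
ee_pos: [0.5307, 0.1531, 0.0574]
eef_rot: [-0.001, 0.628, 0.778, -0.001]
force: [0.2, 0.5, -0.4]
gripper_width: 0.0199
finger_force: 25.0
```

>>> drive_tool(rows=[[0,0,-4,0,0,0,0],[0,0,-7,0,0,0,0],[0,0,-7,0,0,0,0],[0,0,-7,0,0,0,0]])

```text
time: 3.83
ee_pos: [0.5319, 0.1533, 0.1289]
eef_rot: [0.001, 0.628, 0.778, 0.001]
force: [-0.3, -0.1, -1.0]
gripper_width: 0.0199
finger_force: 25.0
```

```bash
python3 look.py w3; python3 - <<'E'
from h import *
from cell import bot
plan(bot.read_state(),[(.6645,.170,.128,-.036)])
E
```

```text
time 3.8333
ee_pos [0.5319 0.1533 0.1289]
eef_rot [0.001  0.6283 0.778  0.001 ]
gripper_width 0.0199
force [-0.2718 -0.0673 -1.032 ]
red 1536 [111.6 114.7] (array([315.3, 184.5]), array([211.5,  15.6]), 75.00691223144531)
red 417 [491.8 155. ] (array([665. , 224.8]), array([16.8, 30.7]), 87.2317886352539)
red 279 [221.9 172. ] (array([442.1, 159.1]), array([ 6.3, 34.3]), 73.46045684814453)
yel 62 [636.4 110.9] (array([859.7, 337.3]), array([11.9, 42. ]), 47.65087127685547)
yel 97 [630.9 150.7] (array([867.6, 290.3]), array([52.9, 15. ]), 59.39594650268555)
yel 78 [611.1 159. ] (array([829.2, 267.1]), array([10.6, 39.1]), 85.49919128417969)
yel 1732 [325.4 274.1] (array([546.7,  86.2]), array([25.2, 65.7]), 11.851435661315918)
grn 2665 [204.3 189.6] (array([426.9, 118.1]), array([86.1, 79.4]), 73.69744873046875)
(0.6645, 0.17, 0.128, -0.036) [-1.16 13.39 -0.07] [-0.     0.     0.248]
```

View pics/w3.png

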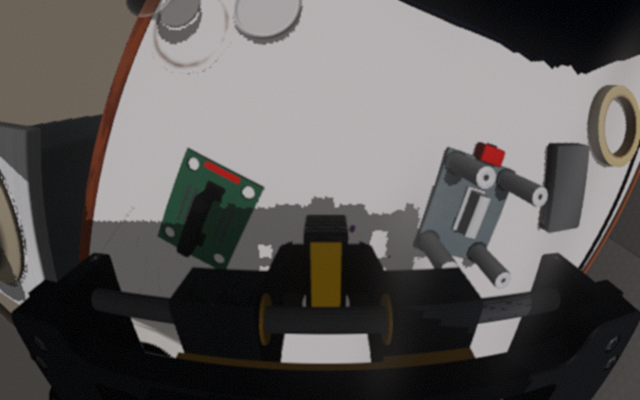

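The module is held, with its strip at (326,274). Three post tops with bores are visible at (486,176), (540,196) and (503,282). I'll measure the bores from this frame.

```bash
cat >> h.py <<'E'
BX=np.array([[-29,39],[29,39],[29,-39],[-29,-39]])/1000.
def bores(w,est,z=.066,win=9,fish=True):
    "dark dots on the post tops near the estimated base pose -> world xy, with strength"
    c,s=np.cos(est[2]),np.sin(est[2]);R=np.array([[c,-s],[s,c]])
    X=np.c_[BX@R.T+est[:2],np.full(4,z)];g=cv2.cvtColor(w['pixels'],cv2.COLOR_RGB2GRAY)
    bh=cv2.morphologyEx(g,cv2.MORPH_BLACKHAT,np.ones((7,7),np.uint8)).astype(float)
    out=[]
    for k,p in enumerate(proj(w,X,fish)):
        u,v=np.round(p).astype(int)
        if not(win<u<639-win and win<v<399-win):continue
        b=bh[v-win:v+win+1,u-win:u+win+1].copy();pk=b.max();i=np.unravel_index(b.argmax(),b.shape)
        yy,xx=np.mgrid[:b.shape[0],:b.shape[1]];b[(abs(yy-i[0])>2)|(abs(xx-i[1])>2)|(b<pk*.4)]=0
        q=np.array([(b*xx).sum(),(b*yy).sum()])/b.sum()+[u-win,v-win]
        out.append((k,q,onz(w,q,z,fish)[0,:2],pk))
    return out
def fitbase(ks,P):
    A=BX[ks];a=A.mean(0);p=P.mean(0);H=(A-a).T@(P-p);th=np.arctan2(H[0,1]-H[1,0],H[0,0]+H[1,1])
    c,s=np.cos(th),np.sin(th);R=np.array([[c,-s],[s,c]]);t=p-R@a
    return np.r_[t,th],np.linalg.norm(A@R.T+t-P,axis=1)
E
python3 - <<'E'
from h import *
w=dict(np.load('/tmp/w.npz'))
o=bores(w,(.6645,.170,-.036))
for k,q,P,pk in o:print(k,q.round(1),P.round(4),pk)
for ks in([0,1,2],[0,1,2,3]):
    L=[x for x in o if x[0] in ks];print(fitbase([x[0] for x in L],np.array([x[2] for x in L])))
E
```

```text
0 [485.9 177.1] [0.6391 0.2089] 118.0
1 [539.7 196.3] [0.6972 0.2066] 115.0
2 [493.4 281.4] [0.6845 0.1261] 114.0
3 [453.8 260.7] [0.6373 0.1398] 65.0
(array([ 0.66240676,  0.16887043, -0.12606517]), array([0.00242051, 0.00295749, 0.00177818]))
(array([ 0.66455184,  0.17036535, -0.11496021]), array([0.00372686, 0.00107037, 0.00485253, 0.00775343]))
```

>>> drive_tool(rows=[[-4,6.5,-2,0,0,0.124,0],[-7,11,-3,0,0,0.248,0],[-7.9,12.1,-3,0,0,0.248,0],[-7.9,12.1,-3,0,0,0.248,0],[-7.9,12.1,-3,0,0,0.248,0]])

```text
time: 4.3
ee_pos: [0.6688, 0.0989, 0.1554]
eef_rot: [-0.0, 0.721, 0.693, -0.0]
force: [-1.5, -0.4, -0.8]
gripper_width: 0.02
finger_force: 25.0
```

>>> drive_tool(rows=[[0,0,0,0,0,0,0],[0,0,0,0,0,0,0]])

```text
time: 4.47
ee_pos: [0.6652, 0.1019, 0.1558]
eef_rot: [-0.001, 0.72, 0.694, -0.001]
force: [-0.2, 0.1, -1.1]
gripper_width: 0.0197
finger_force: 25.0
```

```bash
python3 look.py w4; python3 - <<'E'
from h import *
w=dict(np.load('/tmp/w.npz'))
o=bores(w,(.6655,.169,-.04),win=7)
for k,q,P,pk in o:print(k,q.round(1),P.round(4),pk)
print(fitbase([x[0] for x in o],np.array([x[2] for x in o])))
q=np.array([x[1] for x in o]).mean(0).astype(int);u,v=max(q[0],160),max(q[1],120)
cv2.imwrite('pics/w4c.png',cv2.resize(w['pixels'][v-100:v+100,u-120:u+120,::-1],None,fx=3,fy=3));print(u,v)
E
```

```text
time 4.4667
ee_pos [0.6652 0.1019 0.1558]
eef_rot [-0.0013  0.7196  0.6944 -0.0012]
gripper_width 0.0197
force [-0.2282  0.1437 -1.0816]
red 92 [61.  11.2] (array([366.5, 332.8]), array([29.9, 13.1]), 71.44673919677734)
red 503 [324.4  54.2] (array([668.7, 224.4]), array([16.2, 23.1]), 87.92678833007812)
red 342 [47.4 99.4] (array([338.6, 232.3]), array([105.8,  14.3]), 75.18109130859375)
red 150 [117.  149.3] (array([449.7, 156.3]), array([ 6.5, 34.6]), 73.9124755859375)
yel 482 [504.4  14.9] (array([844.1, 274.7]), array([83.7, 29.7]), 11.57284164428711)
yel 1760 [325.5 273.9] (array([662. ,  16.7]), array([73.1, 28.2]), 88.05260467529297)
grn 2283 [124.6 186.3] (array([425.6, 111.2]), array([99.7, 80. ]), 73.3932113647461)
grn 137 [110.9 187.6] (array([417.8, 111.7]), array([36.3,  6.5]), 74.71148681640625)
0 [283.2  67. ] [0.6389 0.2088] 137.0
1 [364.2  67. ] [0.6967 0.2066] 144.0
2 [362.3 172. ] [0.6938 0.1289] 136.0
3 [285.6 172. ] [0.6364 0.131 ] 130.0
(array([ 0.6664468 ,  0.16882995, -0.03581336]), array([5.10104800e-06, 1.46641571e-04, 2.36093086e-04, 3.15123670e-04]))
323 120
```

View pics/w4c.png

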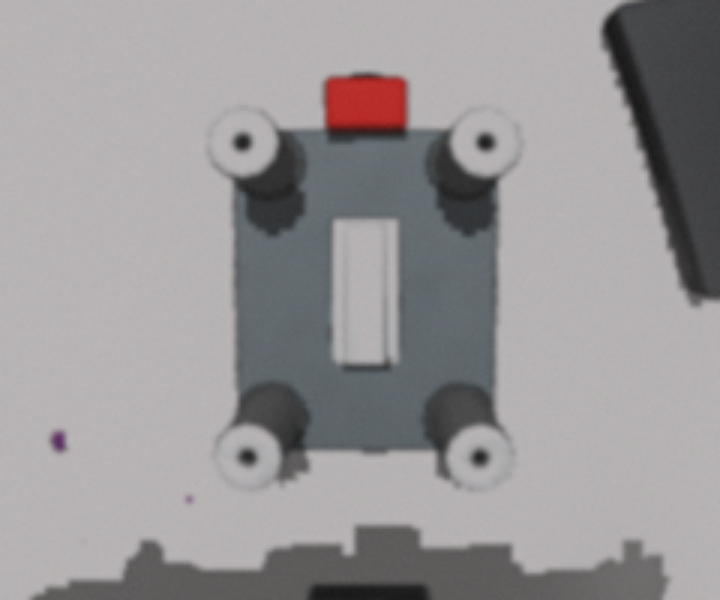

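The crop shows all four bores cleanly, and the fit residual is 0.3 mm. I'll check the held strip against the TCP in the same camera, then plan the placing.

```bash
python3 - <<'E'
from h import *
from cell import bot
w=dict(np.load('/tmp/w.npz'));s=bot.read_state()
b=max((b for b in blobs(masks(w['pixels'])['yel'],60) if b[2][1]>200),key=lambda b:b[1][4])
P=onz(w,np.argwhere(b[3])[:,::-1],s['ee_pos'][2]+.0103,1);print(rect(P),b[1],s['ee_pos'])
q=s['eef_rot'];R=Ro.from_quat([q[1],q[2],q[3],q[0]]);T=R.inv().apply(P-s['ee_pos'])*1000
print('tool x',np.percentile(T[:,0],[1,50,99]),'y',np.percentile(T[:,1],[1,50,99]))
plan(s,[(.6664,.1688,.12,-.036),(.6664,.1688,.048,-.036)])
E
```

```text
(array([665.5, 102.6]), array([34.6, 13.4]), 88.05176544189453) [ 311  243   30   63 1760] [0.66513998 0.10204232 0.15642002]
tool x [-16.71136264   1.64812422  17.87800264] y [-6.17566238  0.12897155  6.84091894]
(0.6664, 0.1688, 0.12, -0.036) [ 6.68 -0.1   3.64] [-0.003 -0.     0.001]
(0.6664, 0.1688, 0.048, -0.036) [-0.  -0.   7.2] [ 0. -0. -0.]
```

>>> drive_tool(rows=[[3.5,-0.1,1,0,0,0,0],[6.7,-0.1,2.5,0,0,0,0],[6.7,-0.1,3.6,0,0,0,0],[6.7,-0.1,3.6,0,0,0,0],[6.7,-0.1,3.6,0,0,0,0]])

```text
time: 4.93
ee_pos: [0.6669, 0.1684, 0.1213]
eef_rot: [-0.0, 0.719, 0.695, -0.001]
force: [0.7, -0.3, -0.7]
gripper_width: 0.0194
finger_force: 25.0
```

>>> drive_tool(rows=[[0,0,2,0,0,0,0],[0,0,4,0,0,0,0],[0,0,5,0,0,0,0],[0,0,5,0,0,0,0],[0,0,5,0,0,0,0]])

```text
time: 5.35
ee_pos: [0.668, 0.1678, 0.0726]
eef_rot: [0.0, 0.72, 0.694, 0.0]
force: [-0.3, -0.5, -0.5]
gripper_width: 0.0197
finger_force: 25.0
```

```bash
python3 look.py w5|grep -v yel; python3 - <<'E'
from h import *
from cell import bot
w=dict(np.load('/tmp/w.npz'))
for k,q,P,pk in bores(w,(.6664,.1688,-.036),win=7):print(k,q.round(1),P.round(4),pk)
plan(bot.read_state(),[(.6664,.1688,.048,-.036)])
E
```

```text
time 5.35
ee_pos [0.668  0.1678 0.0726]
eef_rot [2.00e-04 7.20e-01 6.94e-01 2.00e-04]
gripper_width 0.0197
force [-0.266  -0.5067 -0.5258]
red 305 [ 6.1 43.2] (array([375.4, 350.9]), array([27. , 66.5]), 6.219418048858643)
red 1035 [322.1 139. ] (array([668.7, 225. ]), array([16.6, 23.9]), 87.9165267944336)
red 104 [598.3 154. ] (array([899.8, 219.5]), array([39.8,  7.1]), 74.19483184814453)
red 105 [  2.9 163.8] (array([351.4, 239. ]), array([42.5, 13.6]), 68.17375183105469)
red 87 [572.  230.1] (array([880.5, 150.5]), array([28.9,  7.3]), 76.60137939453125)
red 164 [ 79.4 235.7] (array([454.8, 161.8]), array([ 6.4, 33.7]), 73.84017181396484)
grn 796 [ 75.2 243.2] (array([431.7, 136.1]), array([50.3, 80.3]), 73.72480010986328)
0 [261.9 184.3] [0.6392 0.2095] 97.0
1 [381.1 184.3] [0.6966 0.2073] 90.0
2 [371.2 311.4] [0.6935 0.1318] 7.0
3 [275.3 312.5] [0.6378 0.133 ] 8.0
(0.6664, 0.1688, 0.048, -0.036) [ 0.07 -0.21  2.52] [ 0.002 -0.    -0.001]
```

>>> drive_tool(rows=[[0.05,-0.1,1,0,0,0,0],[0.05,-0.1,1.6,0,0,0,0],[0.05,-0.1,1.6,0,0,0,0],[0.05,-0.1,1.6,0,0,0,0]])

```text
time: 5.73
ee_pos: [0.6666, 0.1689, 0.0553]
eef_rot: [-0.0, 0.72, 0.694, -0.0]
force: [0.1, -0.1, -0.6]
gripper_width: 0.0198
finger_force: 25.0
```

>>> drive_tool(rows=[[0,0,0,0,0,0,0],[0,0,0,0,0,0,0]])

```text
time: 5.9
ee_pos: [0.667, 0.169, 0.0561]
eef_rot: [0.0, 0.72, 0.694, 0.0]
force: [-0.2, -0.1, -0.8]
gripper_width: 0.0199
finger_force: 25.0
```

>>> drive_tool(rows=[[0,0,0,0,0,0,0],[0,0,0,0,0,0,0]])

```text
time: 6.07
ee_pos: [0.6669, 0.1689, 0.0559]
eef_rot: [0.0, 0.72, 0.694, 0.0]
force: [-0.2, 0.6, 0.1]
gripper_width: 0.0196
finger_force: 25.0
```

>>> drive_tool(rows=[[0,0,0,0,0,0,0]])

```text
time: 6.15
ee_pos: [0.6668, 0.1689, 0.0559]
eef_rot: [0.0, 0.72, 0.694, 0.0]
force: [-0.1, 0.8, -0.0]
gripper_width: 0.0199
finger_force: 25.0
```

>>> drive_tool(rows=[[0,-0.03,0.4,0,0,0,0],[0,-0.03,0.7,0,0,0,0],[0,-0.03,0.7,0,0,0,0]])

```text
time: 6.4
ee_pos: [0.6662, 0.1689, 0.0479]
eef_rot: [-0.0, 0.72, 0.694, -0.0]
force: [0.0, 0.7, 0.1]
gripper_width: 0.0196
finger_force: 25.0
```

>>> drive_tool(rows=[[0,0,0.1,0,0,0,0],[0,0,0.1,0,0,0,0],[0,0,0.1,0,0,0,0]])

```text
time: 6.65
ee_pos: [0.6665, 0.1689, 0.0477]
eef_rot: [0.0, 0.72, 0.694, 0.0]
force: [-0.1, 0.9, 0.5]
gripper_width: 0.0194
finger_force: 25.0
```

>>> drive_tool(rows=[[0,0,0,0,0,0,0],[0,0,0,0,0,0,0],[0,0,0,0,0,0,0]])

```text
time: 6.9
ee_pos: [0.6665, 0.169, 0.0477]
eef_rot: [0.0, 0.72, 0.694, 0.0]
force: [0.3, -0.1, 0.5]
gripper_width: 0.02
finger_force: 25.0
```

>>> drive_tool(rows=[[0,0,0.1,0,0,0,0],[0,0,0.1,0,0,0,0],[0,0,0.1,0,0,0,0]])

```text
time: 7.15
ee_pos: [0.6666, 0.1689, 0.0477]
eef_rot: [0.0, 0.72, 0.694, 0.0]
force: [-4.0, -1.4, 6.6]
gripper_width: 0.0198
finger_force: 25.0
```

>>> drive_tool(rows=[[0,0,0,0,0,0,0],[0,0,0,0,0,0,0],[0,0,0,0,0,0,0]])

```text
time: 7.4
ee_pos: [0.6665, 0.169, 0.0477]
eef_rot: [0.0, 0.72, 0.694, 0.0]
force: [-2.9, -1.1, 6.7]
gripper_width: 0.0201
finger_force: 25.0
```

>>> drive_tool(rows=[[0,0,-0.08,0,0,0,0],[0,0,-0.08,0,0,0,0.5],[0,0,-0.08,0,0,0,0.5],[0,0,-0.08,0,0,0,0.5],[0,0,-0.08,0,0,0,0.5]])

```text
time: 7.82
ee_pos: [0.6665, 0.1689, 0.0474]
eef_rot: [-0.0, 0.72, 0.694, -0.0]
force: [-0.3, -0.5, 0.2]
gripper_width: 0.043
finger_force: 0.0
```

>>> drive_tool(rows=[[0,0,0,0,0,0,0.5],[0,0,-2,0,0,0,0.5],[0,0,-5,0,0,0,0.5],[0,0,-8,0,0,0,0.5],[0,0,-8,0,0,0,0.5]])

```text
time: 8.23
ee_pos: [0.6688, 0.1692, 0.1342]
eef_rot: [0.003, 0.72, 0.694, 0.004]
force: [1.0, -0.6, 0.8]
gripper_width: 0.0441
finger_force: 0.0
```

>>> drive_tool(rows=[[-3,0,-2,0,0,0,1],[-6.5,0,-3,0,0,0,1],[-6.5,0,-3,0,0,0,1],[-6.5,0,-3,0,0,0,1],[-6.5,0,-3,0,0,0,1]])

```text
time: 8.65
ee_pos: [0.6639, 0.1043, 0.1569]
eef_rot: [-0.0, 0.72, 0.694, -0.0]
force: [0.2, -0.0, -0.7]
gripper_width: 0.0752
finger_force: 0.0
```

```bash
python3 look.py w6; python3 - <<'E'
from h import *
w=dict(np.load('/tmp/w.npz'))
o=bores(w,(.6664,.1688,-.036),win=7);b,r=fitbase([x[0] for x in o],np.array([x[2] for x in o]));print(b,r)
m=max((b for b in blobs(masks(w['pixels'])['yel'],60) if 250<b[2][0]<400),key=lambda b:b[1][4])
P=onz(w,np.argwhere(m[3])[:,::-1],.058,1);(c,wh,a)=rect(P);R=np.array([[np.cos(b[2]),-np.sin(b[2])],[np.sin(b[2]),np.cos(b[2])]])
print('module in base',(c/1000-b[:2])@R*1000,wh,a,'want angle',np.degrees(b[2])%90)
cv2.imwrite('pics/w6c.png',cv2.resize(w['pixels'][20:260,200:450,::-1],None,fx=2.4,fy=2.4))
E
```

```text
time 8.65
ee_pos [0.6639 0.1043 0.1569]
eef_rot [-4.000e-04  7.198e-01  6.942e-01 -2.000e-04]
gripper_width 0.0752
force [ 0.2485 -0.0478 -0.692 ]
red 106 [61.5 11.8] (array([366. , 334.3]), array([33.2, 13.2]), 75.09245300292969)
red 483 [325.2  57. ] (array([668.7, 224.3]), array([16.2, 23.2]), 87.90412902832031)
red 124 [50.4 73.1] (array([346.7, 261.9]), array([42.2, 13.4]), 75.9351577758789)
red 213 [ 46.4 119.6] (array([333.4, 211. ]), array([62.9, 12.9]), 76.84416198730469)
red 150 [118.3 151.6] (array([449.5, 156.4]), array([ 6.5, 34.4]), 73.15642547607422)
yel 484 [504.5  16.7] (array([844.2, 276.1]), array([85.4, 32.8]), 11.552358627319336)
yel 1037 [326.  121.9] (array([667. , 166.7]), array([43.9, 17.2]), 87.92243957519531)
grn 2308 [125.3 188.3] (array([425.3, 110.9]), array([100.6,  80.2]), 73.60550689697266)
grn 134 [111.9 189.6] (array([417.4, 111.4]), array([35.7,  7.6]), 72.1282730102539)
[ 0.66640564  0.16897837 -0.03753058] [0.00013575 0.00017704 0.00021233 0.00026917]
module in base [ 0.61564209 -0.55565726] [38.9 15.2] 87.92239379882812 want angle 87.84965640898778
```

View pics/w6c.png

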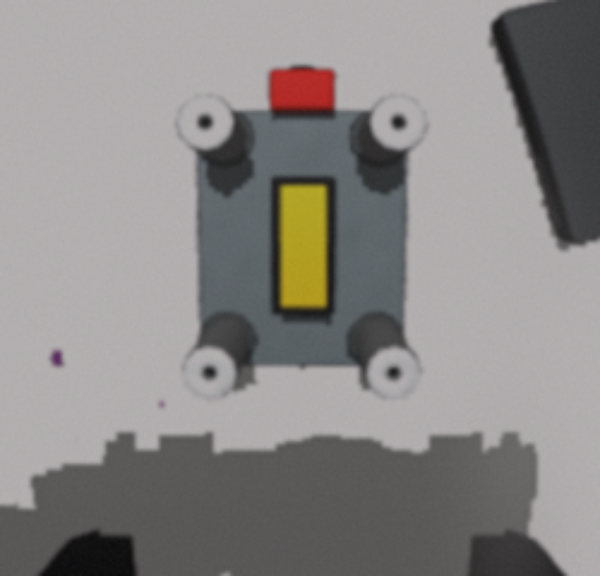

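The module stands centred on the rib, within 0.6 mm, strip up and clear of the posts. Next is the cover.

```bash
python3 - <<'E'
from h import *
from cell import bot
plan(bot.read_state(),[(.52,.14,.18,-.16),(.425,.117,.18,-.285)])
E
```

```text
(0.52, 0.14, 0.18, -0.16) [  3.01 -14.5   -2.31] [-0.001 -0.     0.125]
(0.425, 0.117, 0.18, -0.285) [-3.79 -9.01  0.  ] [-0.    -0.     0.125]
```

>>> drive_tool(rows=[[3,-3,-2.3,0,0,0.06,1],[3,-14.5,-2.3,0,0,0.125,1],[3,-14.5,-2.3,0,0,0.125,1],[3,-14.5,-2.3,0,0,0.125,1],[3,-14.5,-2.3,0,0,0.125,1]])

```text
time: 9.12
ee_pos: [0.5138, 0.1412, 0.1792]
eef_rot: [-0.002, 0.761, 0.649, -0.003]
force: [1.1, -0.1, -0.5]
gripper_width: 0.0882
finger_force: 0.0
```

>>> drive_tool(rows=[[-3.8,-9,0,0,0,0.125,1],[-3.8,-9,0,0,0,0.125,1],[-3.8,-9,0,0,0,0.125,1],[-3.8,-9,0,0,0,0.125,1],[-3.8,-9,0,0,0,0.125,1]])

```text
time: 9.53
ee_pos: [0.4258, 0.1166, 0.1808]
eef_rot: [0.0, 0.8, 0.599, 0.0]
force: [0.5, -0.1, 0.9]
gripper_width: 0.0883
finger_force: 0.0
```

>>> drive_tool(rows=[[0,0,0,0,0,0,1],[0,0,0,0,0,0,1]])

```text
time: 9.7
ee_pos: [0.4264, 0.1164, 0.1804]
eef_rot: [0.0, 0.801, 0.599, 0.0]
force: [0.1, 0.0, -0.6]
gripper_width: 0.0882
finger_force: 0.0
```

```bash
python3 look.py w7|grep -v yel; python3 - <<'E'
from h import *
from cell import bot
w=dict(np.load('/tmp/w.npz'))
g=masks(w['pixels'])['grn'];b=max(blobs(g,300),key=lambda b:b[1][4]);x,y,ww,hh=b[1][:4]
print(b[1])
# holes: background blobs enclosed in the green plate
inv=~b[3][y:y+hh,x:x+ww];v=cv2.cvtColor(w['pixels'],cv2.COLOR_RGB2GRAY)[y:y+hh,x:x+ww]
for i,s,c,mk in blobs(inv,20):
    P=onz(w,c+[x,y],.004,1)[0];print(s,(c+[x,y]).round(1),P.round(4),v[mk].mean())
cv2.imwrite('pics/w7c.png',cv2.resize(w['pixels'][y-30:y+hh+60,x-60:x+ww+60,::-1],None,fx=2.5,fy=2.5))
E
```

```text
time 9.7
ee_pos [0.4264 0.1164 0.1804]
eef_rot [0.000e+00 8.005e-01 5.993e-01 1.000e-04]
gripper_width 0.0882
force [ 0.0635  0.0396 -0.6352]
red 190 [512.3  30.3] (array([667.5, 226.8]), array([25.9, 13. ]), 4.656048774719238)
red 390 [190.8  66.7] (array([332. , 267.6]), array([59.1, 15.2]), 75.39197540283203)
red 1452 [199.6 175.1] (array([301.8, 157.4]), array([172. ,  16.2]), 74.93439483642578)
red 244 [324.8 142.1] (array([438.7, 156.6]), array([ 5.9, 34.5]), 73.60694885253906)
red 175 [232.7 350. ] (array([240.5, -73.1]), array([61. , 14.7]), 74.6799087524414)
grn 3790 [321.9 176.2] (array([424.8, 111.3]), array([99.1, 79.4]), 73.59512329101562)
[ 286  138   78   92 3790]
[  0   0  58   9 357] [323.  141.7] [0.4363 0.1555 0.004 ] 82.39775910364146
[  4   5  13  12 120] [296.2 148.3] [0.4083 0.1569 0.004 ] 161.9
[ 61   5  13  12 123] [353.  148.3] [0.4637 0.1406 0.004 ] 160.58536585365854
[   4   17   71   74 2391] [329.3 202.9] [0.4243 0.0913 0.004 ] 33.31953157674613
[  0  22   4  70 127] [286.6 202.7] [0.3806 0.1043 0.004 ] 100.43307086614173
[ 74  24   4  68 116] [362.5 203.7] [0.458  0.0805 0.004 ] 89.97413793103448
[22 30  2 31 37] [308.2 184.5] [0.4088 0.117  0.004 ] 61.891891891891895
[55 30  2 26 29] [341.1 179.4] [0.4432 0.1125 0.004 ] 61.55172413793103
[15 48  2 18 21] [301.9 193.9] [0.3993 0.1091 0.004 ] 60.57142857142857
```

View pics/w7c.png

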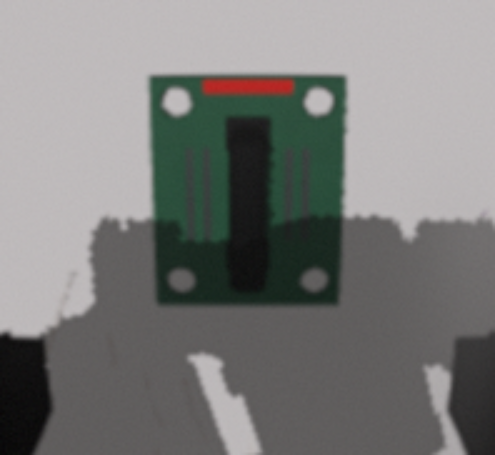

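The crop shows the whole cover, stripe away from the gripper, which is the +y side. Centre is (0.425, 0.1113) with yaw -0.286.

```bash
python3 - <<'E'
from h import *
from cell import bot
w=dict(np.load('/tmp/w.npz'));P=onz(w,[(296.2,148.3),(353,148.3),(351.6,219.6),(298.4,220)],.004,1)[:,:2]
print(fitbase([0,1,2,3],P))
plan(bot.read_state(),[(.425,.1113,.07,-.286),(.425,.1113,.024,-.286)])
E
```

```text
(array([ 0.42517519,  0.11140662, -0.28165023]), array([0.00011824, 0.0003176 , 0.00026795, 0.00016639]))
(0.425, 0.1113, 0.07, -0.286) [-0.52  0.02 11.03] [-0. -0.  0.]
(0.425, 0.1113, 0.024, -0.286) [-0.   0.   4.6] [-0. -0.  0.]
```

>>> drive_tool(rows=[[-0.5,0,4,0,0,0,1],[-0.5,0,8,0,0,0,1],[-0.5,0,11,0,0,0,1],[-0.5,0,11,0,0,0,1],[-0.5,0,11,0,0,0,1]])

```text
time: 10.17
ee_pos: [0.4241, 0.1114, 0.0702]
eef_rot: [-0.001, 0.801, 0.599, -0.001]
force: [-0.4, 0.4, 1.1]
gripper_width: 0.0882
finger_force: 0.0
```

>>> drive_tool(rows=[[0,0,2,0,0,0,1],[0,0,4,0,0,0,1],[0,0,4.5,0,0,0,0.6],[0,0,4.5,0,0,0,0.4],[0,0,4.5,0,0,0,0.4]], force=40)

```text
time: 10.58
ee_pos: [0.425, 0.1114, 0.027]
eef_rot: [0.001, 0.801, 0.599, 0.001]
force: [1.1, -0.4, -0.6]
gripper_width: 0.07
finger_force: 0.0
```

>>> drive_tool(rows=[[0,0,0,0,0,0,0.3],[0,0,0,0,0,0,0.3],[0,0,0,0,0,0,0.3],[0,0,0,0,0,0,0.3]])

```text
time: 10.92
ee_pos: [0.4242, 0.1113, 0.026]
eef_rot: [0.0, 0.801, 0.599, 0.0]
force: [-0.6, -0.1, 0.0]
gripper_width: 0.0437
finger_force: 0.0
```

>>> drive_tool(rows=[[0,0.05,0.2,0,0,0,0.3],[0,0.05,0.2,0,0,0,0.3],[0,0.05,0.2,0,0,0,0.2],[0,0.05,0.2,0,0,0,0],[0,0.05,0.2,0,0,0,0]])

```text
time: 11.33
ee_pos: [0.4244, 0.1112, 0.0235]
eef_rot: [-0.0, 0.801, 0.599, -0.0]
force: [-0.2, 0.9, -0.8]
gripper_width: 0.0136
finger_force: 40.0
```

>>> drive_tool(rows=[[0,0,0,0,0,0,0],[0,0,0,0,0,0,0],[0,0,0,0,0,0,0],[0,0,0,0,0,0,0],[0,0,0,0,0,0,0]])

```text
time: 11.75
ee_pos: [0.4244, 0.1112, 0.0235]
eef_rot: [-0.0, 0.801, 0.599, -0.0]
force: [0.3, 0.1, -0.3]
gripper_width: 0.0131
finger_force: 40.0
```

>>> drive_tool(rows=[[0,0,0,0,0,0,0],[0,0,0,0,0,0,0],[0,0,0,0,0,0,0]])

```text
time: 12.0
ee_pos: [0.4244, 0.1112, 0.0235]
eef_rot: [-0.0, 0.801, 0.599, -0.0]
force: [0.1, 0.7, -1.0]
gripper_width: 0.0129
finger_force: 40.0
```

>>> drive_tool(rows=[[0,0,-1,0,0,0,0],[0,0,-3,0,0,0,0],[0,0,-5,0,0,0,0],[0,0,-8,0,0,0,0],[0,0,-11,0,0,0,0]])

```text
time: 12.42
ee_pos: [0.4239, 0.1112, 0.1344]
eef_rot: [-0.0, 0.801, 0.599, -0.001]
force: [1.2, -0.1, -1.1]
gripper_width: 0.0135
finger_force: 40.0
```

>>> drive_tool(rows=[[0,0,0,0,0,0,0],[0,0,0,0,0,0,0]])

```text
time: 12.58
ee_pos: [0.4249, 0.1112, 0.1343]
eef_rot: [0.001, 0.801, 0.599, 0.001]
force: [0.4, -0.5, -1.7]
gripper_width: 0.0133
finger_force: 40.0
```

```bash
python3 look.py w8|grep -v yel; python3 - <<'E'
from h import *
from cell import bot
s=bot.read_state()
plan(s,[(.54,.155,.14,-.16),(.6664,.169,.13,-.0365)])
w=dict(np.load('/tmp/w.npz'));g=masks(w['pixels'])['grn'];b=max(blobs(g,300),key=lambda b:b[1][4]);x,y,ww,hh=b[1][:4];print(b[1])
for i,st,c,mk in blobs(~b[3][y:y+hh,x:x+ww],60): print(st,(c+[x,y]).round(1),onz(w,c+[x,y],s['ee_pos'][2]-.0195,1).round(4))
E
```

```text
time 12.5833
ee_pos [0.4249 0.1112 0.1343]
eef_rot [8.000e-04 8.007e-01 5.991e-01 1.100e-03]
gripper_width 0.0133
force [ 0.4194 -0.4932 -1.6741]
red 200 [535.8  17.2] (array([667.2, 226. ]), array([12.1, 26.5]), 88.27159118652344)
red 2351 [180.  158.1] (array([309.7, 180.9]), array([239.4,  16.2]), 74.9861831665039)
red 911 [325.3 169.1] (array([433.1, 135.1]), array([10.2, 58.9]), 73.54375457763672)
grn 7741 [327.7 200.7] (array([419. ,  87.6]), array([109.3, 138. ]), 73.03056335449219)
(0.54, 0.155, 0.14, -0.16) [ 7.47  9.88 -0.69] [-0.     0.    -0.126]
(0.6664, 0.169, 0.13, -0.0365) [ 3.4  12.26  1.  ] [-0.     0.    -0.123]
[ 249  160  154  110 7741]
[  40    3   74   14 1009] [325.2 169.4] [[0.4382 0.154  0.1136]]
[ 10   9  24  23 411] [270.3 180.2] [[0.4089 0.1568 0.1136]]
[142   8  12 102 484] [399.3 235.1] [[0.4677 0.1063 0.1136]]
[120  10  23  22 392] [380.6 180.2] [[0.4646 0.1404 0.1136]]
[   0   12  139   98 6757] [317.7 240.5] [[0.4228 0.1166 0.1136]]
```

>>> drive_tool(rows=[[1.8,2.4,-0.2,0,0,-0.03,0],[3.7,4.9,-0.4,0,0,-0.06,0],[5.6,7.4,-0.5,0,0,-0.095,0],[7.5,9.9,-0.7,0,0,-0.126,0],[7.5,9.9,-0.7,0,0,-0.126,0]])

```text
time: 13.05
ee_pos: [0.5436, 0.1562, 0.1384]
eef_rot: [-0.0, 0.761, 0.649, -0.0]
force: [0.4, -0.4, -1.2]
gripper_width: 0.013
finger_force: 40.0
```

>>> drive_tool(rows=[[0.9,3.1,0.3,0,0,-0.03,0],[1.7,6.2,0.5,0,0,-0.06,0],[2.6,9.3,0.8,0,0,-0.09,0],[3.4,12.2,1,0,0,-0.123,0],[3.4,12.2,1,0,0,-0.123,0]])

```text
time: 13.47
ee_pos: [0.6688, 0.1689, 0.1261]
eef_rot: [-0.001, 0.72, 0.694, -0.001]
force: [-0.2, -0.1, -2.0]
gripper_width: 0.0131
finger_force: 40.0
```

>>> drive_tool(rows=[[0,0,0,0,0,0,0],[0,0,0,0,0,0,0],[0,0,1,0,0,0,0],[0,0,1,0,0,0,0],[0,0,1,0,0,0,0]])

```text
time: 13.88
ee_pos: [0.6656, 0.1693, 0.1199]
eef_rot: [-0.001, 0.72, 0.694, -0.001]
force: [0.2, 0.0, -1.2]
gripper_width: 0.0132
finger_force: 40.0
```

```bash
cat > cmp.py <<'E'
from h import *
from cell import bot,optics
import sys
s=bot.read_state();w=optics.grab_frame('wrist');np.savez('/tmp/w.npz',**w);im=w['pixels']
cv2.imwrite('pics/%s.png'%sys.argv[1],im[...,::-1]);print(s['time'],s['ee_pos'].round(4) if hasattr(s['ee_pos'],'round') else s['ee_pos'],np.round(s['force'],1))
g=masks(im)['grn'];b=max(blobs(g,300),key=lambda b:b[1][4]);x,y,ww,hh=b[1][:4];print(b[1])
zt=s['ee_pos'][2]-.0195
for i,st,c,mk in blobs(~b[3][y:y+hh,x:x+ww],60):
    if st[2]<50 and st[3]<50: print('hole',st,(c+[x,y]).round(1),onz(w,c+[x,y],zt,1)[0,:2].round(4))
for k,q,P,pk in bores(w,(.6664,.169,-.0368),win=8):print('bore',k,q.round(1),P.round(4),pk)
plan(s,[(.6660,.169,.0995,-.0368)])
cv2.imwrite('pics/%sc.png'%sys.argv[1],cv2.resize(im[y-50:y+hh+10,x-30:x+ww+30,::-1],None,fx=3.2,fy=3.2))
E
python3 cmp.py w9
```

```text
13.8833 [0.6656 0.1693 0.1199] [ 0.2  0.  -1.2]
[ 249  159  154  111 7483]
hole [ 0  0 48  3 89] [270.4 159.5] [0.6395 0.2207]
hole [ 10  11  23  22 397] [270.2 180.2] [0.6385 0.2097]
hole [121  11  23  22 383] [380.8 180. ] [0.6962 0.2076]
bore 0 [272.2 175. ] [0.6334 0.2046] 67.0
bore 1 [379.6 172.5] [0.7014 0.2038] 50.0
bore 2 [373.6 275.2] [0.699  0.1287] 9.0
bore 3 [278.8 272.4] [0.6311 0.1337] 11.0
(0.666, 0.169, 0.0995, -0.0368) [-0.03  0.05  2.04] [-0.002  0.    -0.   ]
```

>>> drive_tool(rows=[[-0.06,0.05,0.7,0,0,0,0],[-0.06,0.05,1.4,0,0,0,0],[-0.06,0.05,1.9,0,0,0,0],[-0.06,0.05,1.9,0,0,0,0],[-0.06,0.05,1.9,0,0,0,0]])

```text
time: 14.35
ee_pos: [0.6667, 0.1687, 0.101]
eef_rot: [-0.0, 0.72, 0.694, -0.0]
force: [-0.8, -0.1, -1.4]
gripper_width: 0.0136
finger_force: 40.0
```

>>> drive_tool(rows=[[0,0,0,0,0,0,0],[0,0,0,0,0,0,0],[0,0,0,0,0,0,0],[0,0,0,0,0,0,0],[0,0,0,0,0,0,0]])

```text
time: 14.77
ee_pos: [0.667, 0.1687, 0.1017]
eef_rot: [0.0, 0.72, 0.694, 0.0]
force: [-0.3, -0.6, -1.5]
gripper_width: 0.0131
finger_force: 40.0
```

```bash
python3 cmp.py w10
```

```text
14.7667 [0.667  0.1687 0.1017] [-0.3 -0.6 -1.5]
[ 249  159  153  111 7498]
hole [105   0  48   2  69] [381.6 159.3] [0.698 0.218]
hole [ 11  11  22  22 378] [270.3 180.5] [0.64  0.209]
hole [120  11  23  22 385] [380.5 180.4] [0.6975 0.2068]
bore 0 [273.2 176.3] [0.6388 0.2074] 50.0
bore 1 [374.6 172.5] [0.6969 0.2074] 35.0
bore 2 [370.2 285.2] [0.6955 0.1318] 10.0
bore 3 [284.8 290.6] [0.6387 0.1296] 10.0
(0.666, 0.169, 0.0995, -0.0368) [ 0.03 -0.1   0.22] [ 0. -0. -0.]
```

View pics/w10c.png

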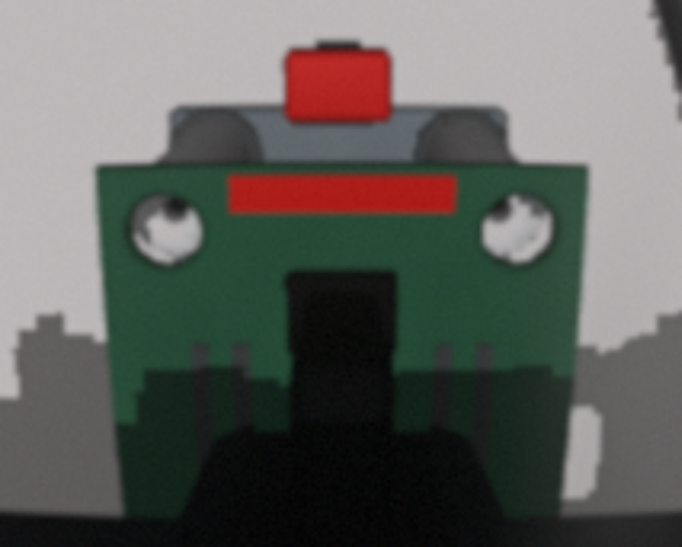

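Both bores show through their holes. The plate sits about 0.8 mm too far in +x and 2 mm too high, so I'll trim that.

>>> drive_tool(rows=[[0,-0.09,0.2,0,0,0,0],[0,-0.09,0.2,0,0,0,0],[0,-0.09,0.2,0,0,0,0],[0,-0.09,0.2,0,0,0,0],[0,-0.09,0.2,0,0,0,0]])

```text
time: 15.23
ee_pos: [0.666, 0.1687, 0.0995]
eef_rot: [0.0, 0.72, 0.694, 0.0]
force: [0.6, 1.2, -0.8]
gripper_width: 0.0133
finger_force: 40.0
```

>>> drive_tool(rows=[[0,0,0,0,0,0,0],[0,0,0,0,0,0,0],[0,0,0,0,0,0,0],[0,0,0,0,0,0,0],[0,0,0,0,0,0,0]])

```text
time: 15.65
ee_pos: [0.666, 0.1687, 0.0995]
eef_rot: [0.0, 0.72, 0.694, 0.0]
force: [0.1, 0.0, -1.3]
gripper_width: 0.0134
finger_force: 40.0
```

```bash
python3 cmp.py w11; python3 - <<'E'
from h import *
from cell import bot
w=dict(np.load('/tmp/w.npz'))
# bore dots: darkest centroid inside each hole's upper part
g=255-cv2.cvtColor(w['pixels'],cv2.COLOR_RGB2GRAY).astype(float)
for c in((274,174),(375,174.5)):
    u,v=np.round(c).astype(int);b=g[v-3:v+4,u-4:u+5];b=np.clip(b-np.percentile(b,70),0,None);yy,xx=np.mgrid[:7,:9]
    q=[(b*xx).sum()/b.sum()+u-4,(b*yy).sum()/b.sum()+v-3];print(np.round(q,1),onz(w,q,.066,1)[0,:2].round(4))
print(bot.read_state()['wrist_torque'])
E
```

```text
15.65 [0.666  0.1687 0.0995] [ 0.1  0.  -1.3]
[ 249  159  154  111 7546]
hole [ 11  11  22  22 382] [270.3 180.5] [0.6391 0.209 ]
hole [120  10  23  23 385] [380.4 180.5] [0.6965 0.2068]
bore 0 [274.1 176.5] [0.6387 0.2078] 66.0
bore 1 [375.6 175.1] [0.6962 0.2064] 67.0
bore 2 [363.2 297.4] [0.6899 0.1236] 11.0
bore 3 [278.8 284.7] [0.6347 0.1359] 10.0
(0.666, 0.169, 0.0995, -0.0368) [ 0.03 -0.    0.  ] [ 0. -0. -0.]
[275.2 173.3] [0.6395 0.2096]
[375.9 173.3] [0.6963 0.2074]
[-0.06562046  0.07904423 -0.05580274]
```

```bash
python3 - <<'E'
from h import *
from cell import job
w=dict(np.load('/tmp/w.npz'));b=max(blobs(masks(w['pixels'])['grn'],300),key=lambda b:b[1][4])
m=cv2.erode(b[3].astype(np.uint8),np.ones((5,5)))>0;m&=w['depth']>0
uv=np.argwhere(m)[:,::-1];o,d=ray(w,uv,1);c=d@w['R'].T
P=o+d*(w['depth'][m]/c[:,2])[:,None]
A=np.c_[P[:,:2]-[.666,.169],np.ones(len(P))]
for _ in range(3):
    k=np.linalg.lstsq(A,P[:,2],rcond=None)[0];r=abs(A@k-P[:,2]);g=r<max(.003,2*np.median(r));A,P=A[g],P[g]
print('slopes deg',np.degrees(k[:2]),'top z',k[2],len(P),np.ptp(P[:,1]))
if max(abs(np.degrees(k[:2])))<1.5 and .076<k[2]<.084: print(job.finish_job())
E
```

```text
slopes deg [0.04389412 0.056471  ] top z 0.08078937477729901 5243 0.059761767454554554
the job is handed in; nothing more can be done
None
```

The job is handed in. The module stands upright and released on the rib, within about 1 mm of centre. The cover is held level about 1 cm above the posts, with the red stripe on the connector side. The two connector-side holes sit within about 1 mm of their bores; the other two were out of the camera's view, so their alignment follows from the plate's pose.

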